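Unlock the barrel slide with its spring pin and draw it out

ROBOT

A 7-joint arm with a two-finger parallel gripper is mounted at the origin on the work surface. World frame = base frame: x ahead of the robot, y to its left, z up, the work surface at z = 0. Lengths are in m, angles in rad, forces in N, time in s.
With the tool pointing down it reaches from about 0.4 to 0.75 m from the base axis. Payload 19.5 kg.
Tool frame: the origin (TCP) lies at the very end of the fingers, on their centre line; the grasp point (between the pads) lies 19 mm behind it; z points along the fingers, y is the direction in which the jaws open and shut (so a half turn about z gives the same grasp; the last joint's range is limited). The gripper opens to 85 mm and grips with 20 to 120 N. Pads are 22 mm wide; open, the fingers measure 114 mm over their backs; the gripper's body (76 mm by 85 mm) begins 54 mm behind the grasp point. The pads swing forward as they close: fully open they stand 13 mm farther back than shut.
Start: joints at [1.185, 0.707, -0.028, 1.485, 0.022, 0.951, -0.075], TCP at [0.194, -0.541, 0.207] pointing down, gripper open.
Joint ranges: [-2.71, 2.71], [-0.32, 2.16], [-1.57, 1.52], [0, 2.45], [-1.46, 4.6], [0, 2.02], [-2.83, 2.83]. Speed limits (rad/s): [1.89, 1.89, 2.57, 2.57, 3.01, 3.01, 3.01].

INTERFACE

Orientations are given as [roll, pitch, yaw] about the fixed x, y, z axes, in that order (R = Rz(yaw) Ry(pitch) Rx(roll)).
In Python, from plant import * gives the robot as it stands. Calls block until the motion is done:
- move_pose(position, orientation): joint-space move of the TCP to a pose.
- move_straight(position, rate=0.15, ori=None): straight line of the TCP; ori=None keeps the orientation; rate is the mean speed in m/s.
- move_j(angles): joint-space move.
- let_go() and close_gripper(): open the fingers fully, or close them until they stop; the grip force is fixed at half the most.
- hold(seconds).
- solve_ik(position, orientation): joint angles nearest the present ones, or None.
- sense(): the state.
- get_image(name): name is "scene" or "top"; returns (picture, depth): 384x512x3 uint8, red, green, blue; 384x512 float32, m along the optical axis (not along the pixel's ray), 0 where there is no reading.
- camera_params(name): a dict with "mtx" (3x3 intrinsics, pixels), "T" (4x4, takes a point from camera to world coordinates). Camera axes: x right, y down, z forward; pixel columns grow to the right and rows downward; lengths in m; the calibration is good to about 2 mm. A picture is of the moment at which its call begins. camera_params takes no time and is no camera call.
A pose or a line that the arm cannot do raises Unreachable and nothing moves.
- hand_in(): hands the job in, once; it reports no verdict.
The state is a dict: "time": time; "joint_positions": joint angles; "qvel": joint speeds; "joint_torque": joint torques, N m; "position": TCP position; "tool_rot": TCP orientation; "wrist_force": force on the tool from outside, world axes, zero at the start; "wrist_torque": the same for the moment, N m; "gripper_width": finger opening in m.
Only numpy, scipy, OpenCV 4.12 (cv2) and the standard library are available. Lean on these libraries where they do the work, as an engineer would, in place of code of your own. Each camera call takes 0.05 s, during which the arm holds its last target. There are 200 camera calls.

TASK

Two cast iron slides stand on the pen bench, each locked by a spring pin with a brass bar on top; work on the one whose carriage holds the green barrel. Pull its pin up, give it a quarter turn either way so that it drops into its rest notch and stays out, and let go of it; then slide the carriage all the way out, away from the pin, and let go of that too. Leave the slide with the black section, the brass block and the boxwood burnisher alone.

Things in the scene. Friction and masses are not known exactly. Their poses are not given: they have to be found in the camera images.
- green_pin (a point): Centre of the brass bar on the spring pin of the slide that holds the marbled green pen barrel. Bar 40 mm long (x axis), 10 mm thick (y axis), 18 mm high; centre 72 mm above the bench when locked, then in line with the slide. It sits on a 6 mm steel stem above a 34 mm square iron lock post, top 46 mm above the bench: 17 mm of bare stem is free under the bar.
- green_lift (a joint): Lift of that pin in m: 0 locked, 0.022 at the stop, against a spring (5 N at first, 9 N at 18 mm). Below 13 mm it cannot turn. It rests parked in its notch at 0.010. Let go unturned, it springs back to 0.
- green_turn (a joint): Turn of that pin in rad about the vertical, anticlockwise from above positive: 0 locked (bar along the slide), stops at 1.75 either way. The rest notches lie a quarter turn either way (bar crosswise): let down within 15 degrees of that, it drops 3 mm into the notch and stays out.
- green_fin (a point): Grip point of the dark red rosewood fin on the same slide's carriage. Fin 12 mm thick (x axis), 30 mm wide (y axis), 45 mm high; point 62 mm above the bench, 13 mm below its top, 32 mm above the flat carriage. x points from pin to fin, the way it slides out; at the start the fin is 85 mm from the pin. The green barrel (16 mm thick, 84 mm long) lies crosswise 65 mm beyond the fin, top 52 mm above the bench.
- green_carriage (a joint): How far that carriage is slid out, in m: 0 fully in (start, locked while the pin is down), 0.060 at the far stop. It slides against 2 to 4 N and stays where it is left. The iron bed under it is bolted down.
- black_pin (a point): The same bar centre on the other, equal slide, whose carriage holds a black hard rubber pen section, 17 mm thick and 50 mm long. To be left alone.
- block: Loose brass knock-out block, 70 x 50 x 28 mm with three holes in its top; origin at the centre of its underside. Not to be moved.
- burnisher: Loose boxwood burnisher lying flat, 163 mm long (x axis), 22 mm wide, 19 mm high; origin on the underside near its middle. Not to be moved.

How it is judged:
On the way:
1. the green slide's pin stands parked crosswise in its rest notch, let go, with the carriage still in (value of joint green_lift above 0.007 m and (value of joint green_turn above 1.2 rad or value of joint green_turn below -1.2 rad) and contact force between the fingers and anything else below 0.3 N and value of joint green_carriage below 0.015 m), for 0.2 s.
At the end, for the whole second after the job is handed in: The green slide's pin is still parked out: its bar at least 7 mm above the locked height and turned at least 69 degrees from the locked direction; its carriage has been slid out at least 48 of its 60 mm. The black slide's pin, the block and the burnisher are where they were (value of joint green_lift above 0.007 m and (value of joint green_turn above 1.2 rad or value of joint green_turn below -1.2 rad) and value of joint green_carriage above 0.048 m); the robot touches nothing.
It fails at once if the black slide's pin is moved more than 5 mm (distance of black_pin from where it was at the start of the episode above 0.005 m).
It fails at once if the brass block is moved more than 20 mm (distance of block from where it was at the start of the episode above 0.02 m).
It fails at once if the burnisher is moved more than 20 mm (distance of burnisher from where it was at the start of the episode above 0.02 m).
It also fails if it takes over 42 s, if anything falls off the work surface, if the arm or the gripper's body presses on something with over 40 N, if the wrist force passes 120 N, or if a joint passes its speed limit or range.

## Working session

There is one attempt and no reset: what is moved stays moved. The work goes in short steps, each a Python script; the robot and the scene stay as the last script left them, time stands still between calls to the robot, and variables do not carry over. Pictures are saved under pics/ and viewed, about 8 in all and at most 12, crops included, and the job is handed in when it is done.

```bash
mkdir -p pics; ls
cat > h.py <<'E'
from plant import *
import numpy as np, cv2
def shot(name,tag):
    im,d=get_image(name); cv2.imwrite(f'pics/{tag}.png',cv2.cvtColor(im,cv2.COLOR_RGB2BGR)); np.save(f'pics/{tag}.npy',d); return im,d
def world(name,d):
    p=camera_params(name);K=p['mtx'];T=p['T'];v,u=np.mgrid[:d.shape[0],:d.shape[1]]
    P=np.stack([(u-K[0,2])/K[0,0]*d,(v-K[1,2])/K[1,1]*d,d],-1)
    return P@T[:3,:3].T+T[:3,3]
E
python3 - <<'E'
from h import *
for n in('scene','top'): shot(n,n+'0'); print(camera_params(n))
a=cv2.imread('pics/scene0.png');b=cv2.imread('pics/top0.png')
s=sense();print(s['time'],s['tool_rot'],s['gripper_width'])
cv2.imwrite('pics/both0.png',cv2.resize(np.vstack([a,b]),None,fx=.78,fy=.78))
E
```

```text
pics
{'mtx': array([[385.13652379,   0.        , 262.49208221],
       [  0.        , 385.13652379, 191.73749432],
       [  0.        ,   0.        ,   1.        ]]), 'T': array([[ 0.53071771,  0.71334029, -0.4576946 ,  1.06960902],
       [ 0.84739716, -0.45680911,  0.27063534, -0.33191591],
       [-0.01602397, -0.53148007, -0.84691922,  1.10921467],
       [ 0.        ,  0.        ,  0.        ,  1.        ]])}
{'mtx': array([[347.64260596,   0.        , 258.11701825],
       [  0.        , 347.64260596, 193.37349529],
       [  0.        ,   0.        ,   1.        ]]), 'T': array([[-2.66962780e-04, -9.73454069e-01,  2.28882292e-01,
         2.70023076e-01],
       [-9.99983471e-01, -1.05467879e-03, -5.65198697e-03,
        -4.34901790e-03],
       [ 5.74334702e-03, -2.28880017e-01, -9.73437698e-01,
         1.18933527e+00],
       [ 0.00000000e+00,  0.00000000e+00,  0.00000000e+00,
         1.00000000e+00]])}
0.1 [-3.14059543e+00  2.66621464e-05  3.43788835e-01] 0.08559118835858592
```

View pics/top0.png

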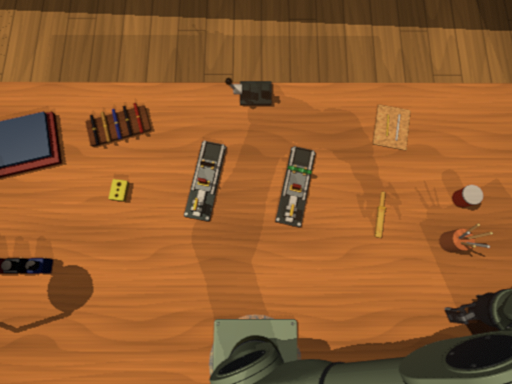

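View pics/scene0.png

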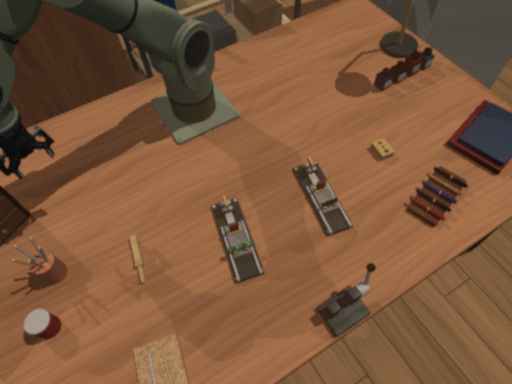

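The top view shows the green slide at about (296,187), with its pin at (292,210), fin at (297,181) and barrel at (300,170). The black slide is at (206,180), the block at (119,189) and the burnisher at (381,215). I'll measure the pin and fin next.

Run:
```python
from h import *
ims=[]
for n,(x0,x1,y0,y1) in {'top':(270,325,140,235),'scene':(200,270,185,285)}.items():
    im=cv2.imread(f'pics/{n}0.png');d=np.load(f'pics/{n}0.npy');W=world(n,d)
    sub=np.zeros(d.shape,bool);sub[y0:y1,x0:x1]=1
    hsv=cv2.cvtColor(im,cv2.COLOR_BGR2HSV);h,s,v=cv2.split(hsv)
    hi=sub&(W[...,2]>.066)&(W[...,2]<.095)
    nc,l,st,c=cv2.connectedComponentsWithStats(hi.astype(np.uint8))
    for i in range(1,nc):
        if st[i,4]>5:
            P=W[l==i];C=np.cov(P[:,:2].T);w,V=np.linalg.eigh(C);print(n,'hi',c[i],st[i,4],P.mean(0).round(4),P.min(0).round(3),P.max(0).round(3),'ang',np.degrees(np.arctan2(V[1,1],V[0,1])).round(1), np.sqrt(w).round(4), np.median(hsv[l==i],0))
    g=sub&(h>45)&(h<85)&(s>90)
    P=W[g];w,V=np.linalg.eigh(np.cov(P[:,:2].T));print(n,'green',P.mean(0).round(4),P[:,2].max(),np.degrees(np.arctan2(V[1,1],V[0,1])))
    bed=sub&(W[...,2]>.008)
    m=cv2.minAreaRect(W[bed][:,:2].astype(np.float32)*1000);print('bed',m)
    ims.append(cv2.resize(im[y0:y1,x0:x1],(420,560),interpolation=cv2.INTER_CUBIC))
cv2.imwrite('pics/crop.png',np.hstack(ims[:2]))
```

```text
top hi [296.97058824 185.5       ] 34 [ 0.5593 -0.1397  0.0738] [ 0.552 -0.153  0.067] [ 0.568 -0.126  0.079] ang 77.6 [0.0037 0.0085] [  5.5 202.5 110.5]
top hi [291.90243902 209.6097561 ] 41 [ 0.4771 -0.1205  0.0788] [ 0.458 -0.128  0.067] [ 0.496 -0.114  0.084] ang 167.4 [0.003  0.0118] [ 20. 177. 181.]
top green [ 0.6224 -0.1515  0.0504] 0.05660084524965314 76.54236937445819
bed ((488.18701171875, -100.8209228515625), (135.1678009033203, 467.9465637207031), 77.37677001953125)
scene hi [225.         200.90909091] 44 [ 0.4789 -0.1192  0.0799] [ 0.457 -0.127  0.068] [ 0.496 -0.11   0.086] ang 167.7 [0.0031 0.0126] [ 17.5 136.  158. ]
scene hi [232.89130435 224.23913043] 46 [ 0.56   -0.1378  0.0738] [ 0.55  -0.152  0.066] [ 0.567 -0.123  0.079] ang 74.4 [0.0037 0.009 ] [  7.  149.5  97.5]
scene green [ 0.6246 -0.1517  0.0523] 0.05840917806685675 76.16049937592305
bed ((721.9775390625, -224.86184692382812), (188.48080444335938, 702.6435546875), 57.86781692504883)
```

View pics/crop.png

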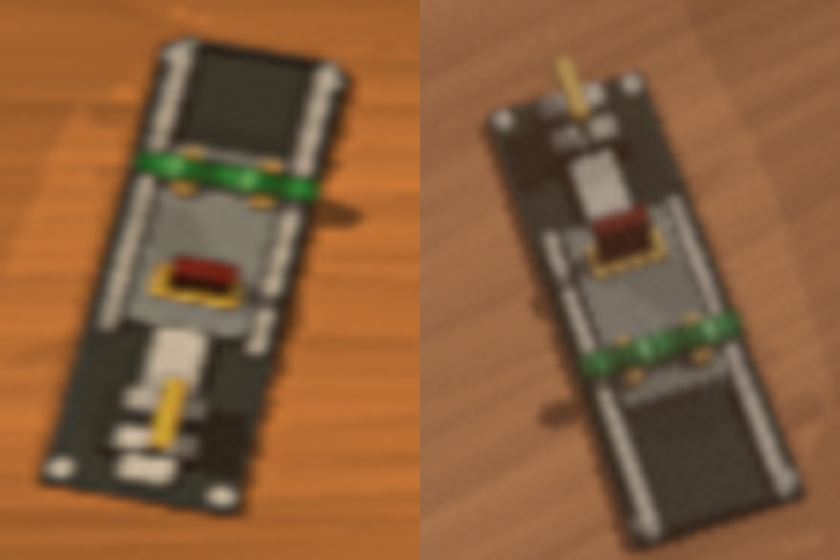

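Pin is at (0.478,-0.120) and fin at (0.560,-0.139). The spacing is 84.7 mm against 85 expected and the slide direction is -12.7°, so they agree. I'll check reach for both turn directions, then approach and grip.

```bash
cat >> h.py <<'E'
PIN=np.array([.478,-.120]);A=np.radians(-12.7);D=np.array([np.cos(A),np.sin(A)]);FIN=PIN+.085*D
def P(xy,z): return [float(xy[0]),float(xy[1]),z]
def O(yaw): return [np.pi,0,float(yaw)]
def st(t=''):
    s=sense();print(t,round(s['time'],2),np.round(s['position'],4),np.round(s['tool_rot'],3),'F',np.round(s['wrist_force'],1),'M',np.round(s['wrist_torque'],2),'w',round(s['gripper_width'],4));return s
E
python3 - <<'E'
from h import *
for y in (A,A+np.pi):
  for k in(-1,-.5,0,.5,1):
    q=solve_ik(P(PIN,.054),O(y+k*np.pi/2)); print(round(y,2),k,None if q is None else np.round(q,2))
move_pose(P(PIN,.16),O(A));st()
move_straight(P(PIN,.10));st()
shot('scene','s1');shot('top','t1')
a=cv2.imread('pics/scene0.png')
b=cv2.imread('pics/s1.png')[130:280,150:330];cv2.imwrite('pics/c1.png',cv2.resize(b,None,fx=4,fy=4))
E
```

```text
-0.22 -1 [-0.09  0.92  0.52  1.94 -0.9   0.53 -2.29]
-0.22 -0.5 [ 0.01  0.87  0.31  1.94 -0.62  0.42 -1.79]
-0.22 0 [ 0.1   0.85  0.16  1.94 -0.33  0.37 -1.29]
-0.22 0.5 [ 0.17  0.85  0.01  1.94 -0.03  0.36 -0.8 ]
-0.22 1 [ 0.25  0.84 -0.13  1.93  0.27  0.38 -0.31]
2.92 -1 [ 0.25  0.84 -0.13  1.93  0.27  0.38 -0.31]
2.92 -0.5 [ 0.34  0.85 -0.29  1.93  0.54  0.43  0.21]
2.92 0 [ 0.44  0.88 -0.47  1.93  0.77  0.52  0.77]
2.92 0.5 [ 0.73  1.09 -1.13  1.92  1.21  1.03  1.15]
2.92 1 [-0.09  0.92  0.52  1.94 -0.9   0.53 -2.29]
 1.95 [ 0.4779 -0.1209  0.1601] [ 3.141 -0.    -0.223] F [ 0.6 -0.1  0.8] M [-0.01  0.   -0.01] w 0.0854
 2.5 [ 0.4781 -0.1205  0.1005] [ 3.141 -0.    -0.222] F [ 0.2 -0.5 -0.3] M [-0.03 -0.    0.02] w 0.0854
```

View pics/c1.png

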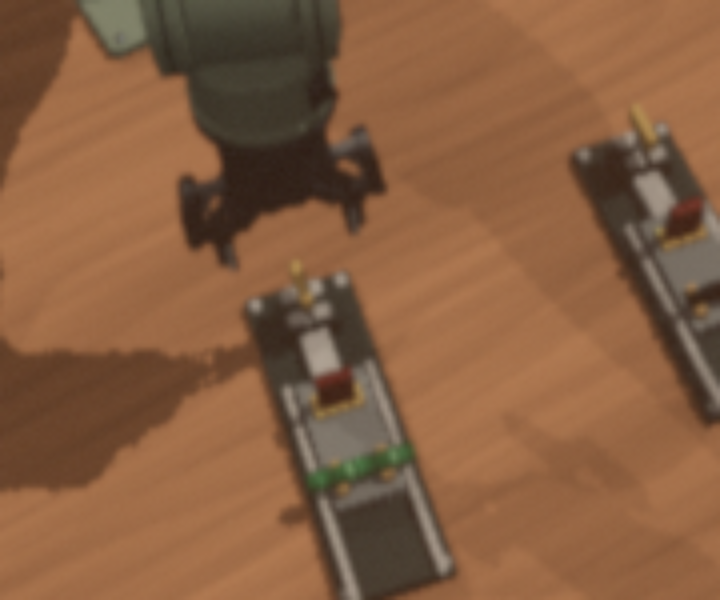

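The crop shows the open fingers, with tips at about (230,262) and (355,225), straddling the bar at (298,280) roughly evenly. The positive turn keeps the joints well within range, so I'll lower and grip.

Run:
```python
from h import *
move_straight(P(PIN,.054),rate=.08);st('down')
close_gripper();st('grip');hold(.2);s=st()
move_straight(P(PIN,.062),rate=.04);st('lift8')
```

```text
down 3.33 [ 0.4781 -0.1201  0.0543] [ 3.142 -0.    -0.222] F [0.2 0.  0.4] M [ 0.03 -0.03 -0.01] w 0.0854
grip 4.04 [ 0.4782 -0.1196  0.0542] [-3.141 -0.    -0.221] F [0.2 2.7 5.6] M [ 0.65 -0.02 -0.04] w 0.0067
 4.24 [ 0.4782 -0.1197  0.0542] [-3.141 -0.    -0.221] F [0.2 2.4 5.5] M [ 0.64 -0.03  0.02] w 0.0067
lift8 4.59 [ 0.478  -0.1197  0.0621] [-3.141  0.    -0.221] F [ 1.4  2.9 -7.1] M [ 0.78 -0.3   0.02] w 0.0066
```

The lift force of 7 N matches the spring at 8 mm, but the 6.7 mm width is less than the 10 mm bar. I'll go on to 18 mm of lift and turn in steps, watching the forces.

Run:
```python
from h import *
move_straight(P(PIN,.072),rate=.04);st('lift18')
for k in (10,25,45,67,90):
    move_straight(P(PIN,.072),ori=O(A+np.radians(k)));st(k)
shot('scene','s2');shot('top','t2')
a=cv2.imread('pics/s2.png')[150:290,170:310];b=cv2.imread('pics/t2.png')[140:240,250:350]
cv2.imwrite('pics/c2.png',np.hstack([cv2.resize(x,(400,400),interpolation=cv2.INTER_CUBIC) for x in(a,b)]))
```

```text
lift18 4.99 [ 0.478  -0.1199  0.0721] [-3.141 -0.    -0.222] F [ 1.3  4.4 -9.9] M [ 0.89 -0.29  0.04] w 0.0067
10 5.32 [ 0.4779 -0.1198  0.0718] [-3.141  0.    -0.046] F [  1.7   5.5 -11. ] M [ 1.16 -0.34  0.01] w 0.0066
25 5.72 [ 0.4779 -0.1197  0.0718] [-3.141  0.     0.215] F [ 0.9  6.8 -9.9] M [ 1.46 -0.28 -0.01] w 0.0068
45 6.22 [ 0.4779 -0.1195  0.0718] [-3.141 -0.     0.565] F [ 1.2  8.4 -9.4] M [ 1.83 -0.22 -0.02] w 0.0068
67 6.76 [ 0.4777 -0.1193  0.0717] [-3.14e+00 -1.00e-03  9.49e-01] F [ -0.5   9.1 -10.4] M [ 2.11 -0.01 -0.02] w 0.0067
90 7.31 [ 0.4774 -0.1192  0.0716] [-3.14e+00 -1.00e-03  1.35e+00] F [ -1.7  10.  -10.1] M [2.27 0.38 0.01] w 0.0068
```

View pics/c2.png

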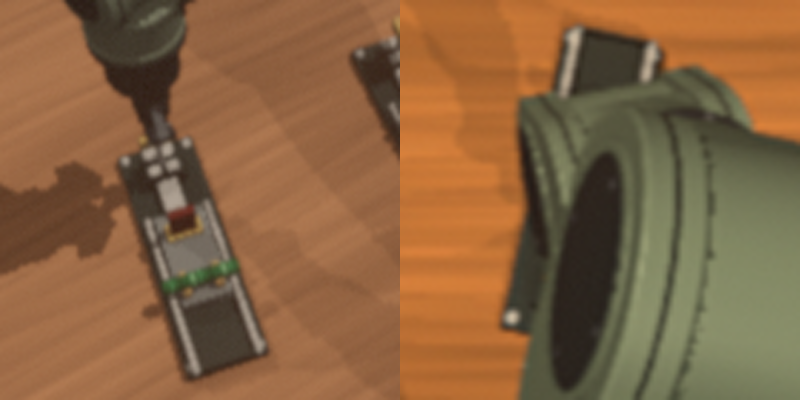

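The scene crop shows the bar end sticking out crosswise at (142,142), so it turned with the gripper. The moment about the vertical stays at about 0. Now I'll lower it into the notch, release and back off.

Run:
```python
from h import *
p=np.array(sense()['position'])
move_straight(P(PIN,.064),rate=.04);st('low')
let_go();st('open')
move_straight(P(PIN,.15),rate=.12);st('up');hold(.3)
move_straight(P(PIN-.06*D,.17),rate=.2)
shot('scene','s3')
a=cv2.imread('pics/s3.png')[170:290,190:310]
cv2.imwrite('pics/c3.png',cv2.resize(a,(600,600),interpolation=cv2.INTER_CUBIC))
d=np.load('pics/s3.npy');W=world('scene',d);hsv=cv2.cvtColor(cv2.imread('pics/s3.png'),cv2.COLOR_BGR2HSV)
m=(np.linalg.norm(W[...,:2]-PIN,axis=-1)<.04)&(W[...,2]>.064)&(W[...,2]<.11)
Q=W[m];w,V=np.linalg.eigh(np.cov(Q[:,:2].T));print(m.sum(),Q.mean(0),Q.max(0),np.sqrt(w),np.degrees(np.arctan2(V[1,1],V[0,1])))
m=(np.linalg.norm(W[...,:2]-FIN,axis=-1)<.035)&(W[...,2]>.066)&(W[...,2]<.09);print('fin',W[m].mean(0),m.sum())
```

```text
low 7.76 [ 0.4777 -0.1192  0.0641] [-3.141e+00 -1.000e-03  1.350e+00] F [-3.9 10.6  2.3] M [ 2.41  0.7  -0.04] w 0.0063
open 8.5 [ 0.478 -0.12   0.064] [ 3.142 -0.     1.349] F [-0.8 -0.6 -0.2] M [0.03 0.02 0.01] w 0.0858
up 9.37 [ 0.4778 -0.12    0.1495] [-3.141  0.     1.349] F [-1.  -0.8 -0.5] M [ 0.03 -0.03  0.02] w 0.0854
65 [ 0.4778634  -0.11853281  0.08666604] [ 0.48447453 -0.09885536  0.09599465] [0.00275539 0.01110614] 77.35869578969442
fin [ 0.56022562 -0.13818008  0.07420859] 45
```

View pics/c3.png

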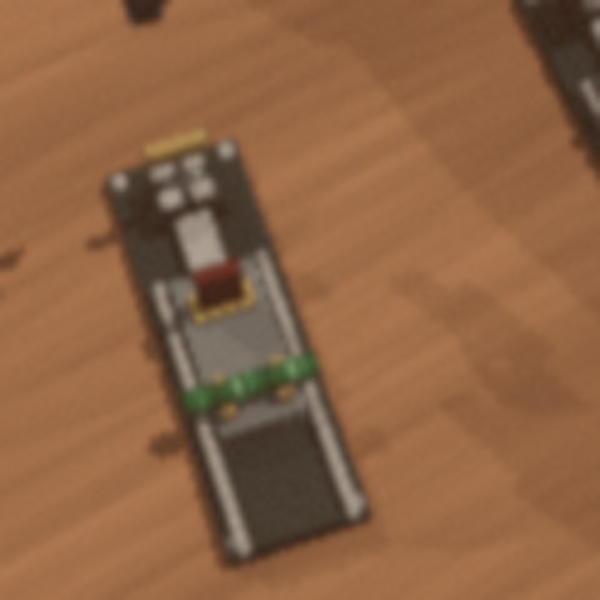

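The bar is crosswise at 77.4°, exactly 90° from the slide, and about 8–10 mm higher. It's parked, and the carriage is still in. I'll push the fin outward with closed fingers lowered between pin and fin, because open fingers would come close to the barrel.

Run:
```python
from h import *
at=lambda s,z:P(PIN+s*D,z)
close_gripper()
move_pose(at(.042,.15),O(A));st()
move_straight(at(.042,.053),rate=.08);s=st('down');f0=np.array(s['wrist_force'])[:2]@D
if abs(s['wrist_force'][2])<4:
    x=.042
    while x<.129:
        x+=.004 if x>.11 else .008; move_straight(at(x,.053),rate=.04)
        f=np.array(sense()['wrist_force'])[:2]@D-f0;print(round(x,3),round(f,2))
        if f<-9: break
    st('end')
    move_straight(at(x-.02,.053),rate=.08)
    move_straight(at(x-.02,.15),rate=.15);move_straight(at(-.06,.18),rate=.25);st('clear')
    shot('scene','s4')
    a=cv2.imread('pics/s4.png')[170:290,190:310];cv2.imwrite('pics/c4.png',cv2.resize(a,(600,600),interpolation=cv2.INTER_CUBIC))
    W=world('scene',np.load('pics/s4.npy'))
    rel=W[...,:2]-PIN;al=rel@D;ac=rel@np.array([-D[1],D[0]])
    m=(np.abs(ac)<.02)&(al>.05)&(al<.2)&(W[...,2]>.066)&(W[...,2]<.09);print('fin along',al[m].mean(),m.sum())
    m=(np.abs(ac)<.035)&(np.abs(al)<.03)&(W[...,2]>.066)&(W[...,2]<.11);Q=W[m];w,V=np.linalg.eigh(np.cov(Q[:,:2].T));print('bar',m.sum(),Q.mean(0),np.degrees(np.arctan2(V[1,1],V[0,1])))
```

```text
11.98 [ 0.5186 -0.1292  0.15  ] [-3.142  0.    -0.219] F [-0.8 -0.6  0.7] M [0.02 0.02 0.08] w 0.0
down 13.35 [ 0.5192 -0.1293  0.0534] [-3.142e+00 -1.000e-03 -2.220e-01] F [-0.6  0.4 -1.2] M [-0.01  0.02 -0.01] w 0.0003
0.05 0.64
0.058 -0.13
0.066 0.78
0.074 -0.1
0.082 0.15
0.09 1.09
0.098 0.91
0.106 0.72
0.114 -0.15
0.118 0.22
0.122 -0.22
0.126 0.94
0.13 1.12
end 17.5 [ 0.6049 -0.1486  0.0529] [ 3.142 -0.    -0.222] F [ 0.5  0.  -0.2] M [0.05 0.02 0.02] w -0.0002
clear 19.54 [ 0.4204 -0.107   0.1797] [ 3.142 -0.    -0.222] F [ 1.1  0.1 -0.1] M [-0.03  0.03 -0.04] w 0.0
fin along 0.084185258632818 45
bar 64 [ 0.47789469 -0.11822558  0.08668201] 77.23757944032172
```

View pics/c4.png

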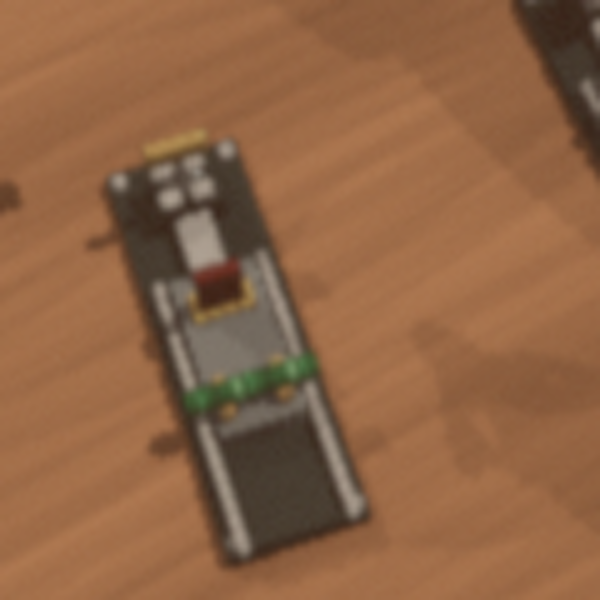

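Important disagreement: the fin did not move and the push met no force, as if the fingertips passed above the fin. The pin is still parked. I'll measure the real fingertip height from depth, with the fingers shut as they are now and in the earlier open picture.

Run:
```python
from h import *
for tag,t in (('s4',[.4204,-.107,.1797]),('s1',[.4781,-.1205,.1005]),('s2',[.4774,-.1192,.0716])):
    W=world('scene',np.load(f'pics/{tag}.npy'));r=np.linalg.norm(W[...,:2]-np.array(t[:2]),axis=-1)
    m=(r<.07)&(W[...,2]>t[2]-.03)&(W[...,2]<t[2]+.2)&(W[...,2]>.1 if tag!='s2' else W[...,2]>.0)
    z=np.sort(W[m][:,2]-t[2]);print(tag,m.sum(),z[:12].round(3))
    i=np.argwhere(m);j=np.argsort(W[m][:,2])[:5];print(i[j].tolist(),(W[m][j]-t).round(3).tolist())
b=cv2.imread('pics/s4.png');K=camera_params('scene');T=np.linalg.inv(K['T'])
for z in(0,.02,.04):
    p=T@np.array([.4204,-.107,.1797+z,1]);u=K['mtx']@p[:3];u=u[:2]/u[2];print(z,u)
u0=(K['mtx']@(T@np.array([.4204,-.107,.1797,1]))[:3]);u0=u0[:2]/u0[2]
x,y=u0.astype(int);c=cv2.resize(b[y-90:y+30,x-60:x+60],(600,600),interpolation=cv2.INTER_CUBIC);cv2.drawMarker(c,(int((u0[0]-x+60)*5),int((u0[1]-y+90)*5)),(0,0,255));cv2.imwrite('pics/c5.png',c)
```

```text
s4 1015 [0.022 0.025 0.031 0.032 0.033 0.033 0.033 0.035 0.035 0.036 0.036 0.036]
[[164, 213], [164, 216], [163, 217], [164, 215], [163, 215]] [[-0.0, -0.006, 0.022], [0.007, 0.001, 0.025], [0.009, 0.003, 0.031], [0.01, -0.004, 0.032], [0.007, -0.002, 0.033]]
s1 865 [0.041 0.042 0.044 0.044 0.044 0.044 0.046 0.047 0.048 0.048 0.048 0.048]
[[197, 208], [188, 237], [188, 238], [185, 236], [196, 206]] [[-0.003, -0.047, 0.041], [0.017, 0.04, 0.042], [0.019, 0.043, 0.044], [0.007, 0.043, 0.044], [-0.007, -0.051, 0.044]]
s2 527 [-0.03  -0.03  -0.029 -0.029 -0.029 -0.029 -0.028 -0.028 -0.028 -0.028
 -0.028 -0.028]
[[208, 221], [209, 231], [205, 230], [206, 223], [206, 227]] [[-0.004, -0.016, -0.03], [0.016, 0.009, -0.03], [0.002, 0.014, -0.029], [-0.007, -0.007, -0.029], [0.0, 0.004, -0.029]]
0 [215.72717386 167.58071562]
0.02 [214.91572804 163.58971674]
0.04 [214.07954745 159.47706282]
```

View pics/c5.png

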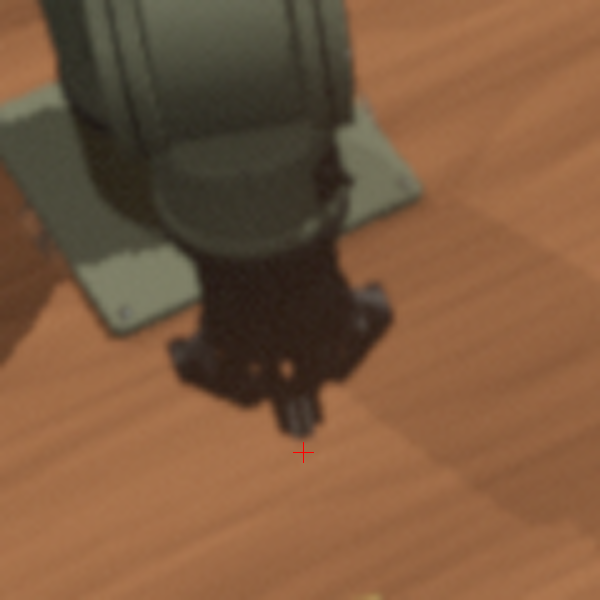

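The red cross marks the reported TCP. The real tip, at about (300,435), is 17–22 mm above it. Passing over the fin untouched means the offset is at least 22 mm, and having gripped the bar means it is under 27 mm. I'll push again with the TCP lowered to 0.030, which puts the tips at about 52–57 mm.

Run:
```python
from h import *
at=lambda s,z:P(PIN+s*D,z)
move_pose(at(.042,.12),O(A))
move_straight(at(.042,.030),rate=.08);s=st('down');f0=np.array(s['wrist_force'])[:2]@D
if abs(s['wrist_force'][2])<4:
    x=.042
    while x<.131:
        x+=.003 if x>.115 else .012; move_straight(at(x,.030),rate=.06)
        f=np.array(sense()['wrist_force'])[:2]@D-f0;print(round(x,3),round(f,2))
        if f<-9: break
    st('end')
    move_straight(at(x-.02,.030),rate=.08)
    move_straight(at(x-.02,.13),rate=.15);move_straight(at(-.06,.18),rate=.25);st('clear')
    shot('scene','s6');shot('top','t6')
    a=cv2.imread('pics/s6.png')[130:290,190:400];cv2.imwrite('pics/c6.png',cv2.resize(a,None,fx=3.7,fy=3.7,interpolation=cv2.INTER_CUBIC))
    W=world('scene',np.load('pics/s6.npy'))
    rel=W[...,:2]-PIN;al=rel@D;ac=rel@np.array([-D[1],D[0]])
    m=(np.abs(ac)<.02)&(al>.05)&(al<.2)&(W[...,2]>.066)&(W[...,2]<.09);print('fin along',al[m].mean(),m.sum())
    m=(np.abs(ac)<.035)&(np.abs(al)<.03)&(W[...,2]>.066)&(W[...,2]<.11);Q=W[m];w,V=np.linalg.eigh(np.cov(Q[:,:2].T));print('bar',m.sum(),Q.mean(0),np.degrees(np.arctan2(V[1,1],V[0,1])))
```

```text
down 21.41 [ 0.5192 -0.1293  0.0304] [-3.142e+00 -1.000e-03 -2.220e-01] F [ 0.6 -0.4  1.3] M [0.01 0.01 0.01] w 0.0002
0.054 -1.47
0.066 -1.05
0.078 -1.28
0.09 -1.13
0.102 -0.7
0.114 -1.02
0.126 -0.21
0.129 -16.41
end 24.11 [ 0.6015 -0.1478  0.0298] [-3.141  0.005 -0.222] F [-15.4   3.5   7.8] M [0.76 3.08 0.02] w -0.0002
clear 26.18 [ 0.4204 -0.107   0.1795] [ 3.142 -0.    -0.222] F [-0.7 -0.9 -0.3] M [0.01 0.02 0.07] w -0.0004
fin along 0.14404470148564508 47
bar 64 [ 0.47785192 -0.11849812  0.08696275] 78.71347744439028
```

View pics/c6.png

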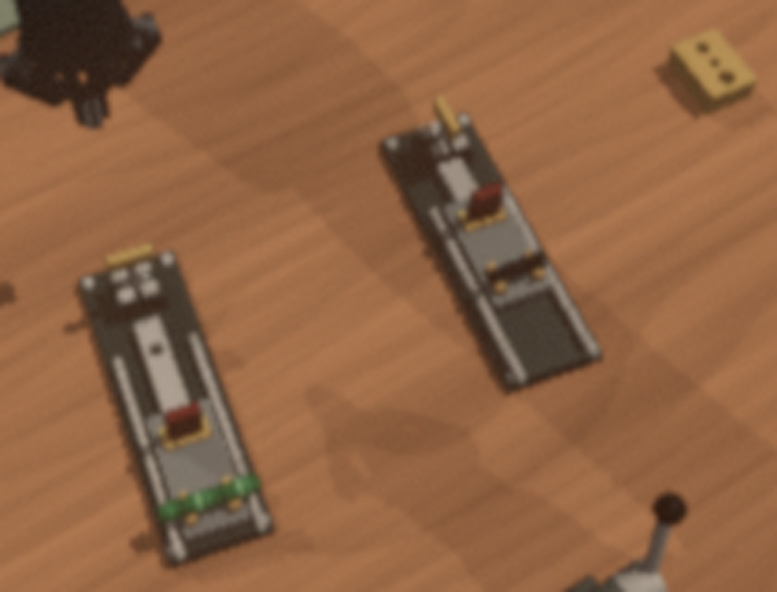

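The fin moved from 84.2 to 144.0 mm along the slide, so the carriage is out 60 mm. The pin bar, at (130,255) in the crop, is still crosswise. The black slide and the block are untouched, and the arm is clear.

Run:
```python
from h import *
hand_in();st('done')
```

```text
the job is handed in; nothing more can be done
the job is handed in; nothing more can be done
```

I parked the green slide's pin and slid its carriage out to the far stop, then handed in with the clock at about 26 s of the 42 s. The hand-in reports no verdict.

- **Pin:** I lifted it 18 mm, turned it 90° anticlockwise, lowered it into its notch and let go while the carriage was still in. The last depth check put the bar at 78.7° against a slide direction of -12.7° (about 91° of turn). It stood about 7–8 mm higher than in the first pictures. That height was an average over visible points, so it is a rough check against the 7 mm limit. The notch should give 10 mm.
- **Carriage:** I pushed the fin with closed fingers until the far stop, which showed as a 16 N push. The fin went from 84 to 144 mm from the pin, so the carriage is out about 60 mm.
- **Left alone:** The last picture shows the black slide and the block unchanged. I did not look at the burnisher again, but the arm never worked near it.
- **At the end:** The arm was clear and the wrist force was about zero.

**What disagreed:**
- My first push passed over the fin without moving it. The real fingertips sit about 22–27 mm above the reported TCP, so I repeated the push 23 mm lower and it worked.
- For the same reason the pin was gripped near the top of its bar. The gripper read 6.7 mm there instead of the bar's 10 mm; I did not find out why.

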